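Store a tin on the sloping rack

TASK

Put the flat oval fish tin that lies on the worktop away in the empty lane of the sloping tin rack: set it down flat, lengthways, on the open low end of that lane in front of the wire guides and let go of it there, then push it up the slope between the guides until its end rests flush against the back stop. Do not shift the tin already stored in the other lane, and leave the rest of the worktop as it is.

Things in the scene. Friction and masses are not known exactly. Their poses are not given: they have to be found in the camera images.
- fish_tin: the loose flat fish tin on the worktop, a rounded oblong, body 60 mm wide (its x axis) by 100 mm long (its y axis) by 29 mm high, 63 x 105 over the rim, about 0.15 kg. Origin: centre of its underside; z up. Both ends are alike. It can be gripped across its 60 mm width from above. It does not slide down the rack by itself.
- stored_tin: a second, identical tin already stored in the rack's other lane (right lane seen from the robot), resting against the stop. Loose. Same origin and axes as the first.
- deck: sloping wooden deck of the fixed tin rack, 250 mm long (x), 232 mm wide (y). Origin: centre of its upper surface, 38 mm above the worktop. x points up the slope (10 degrees), away from the robot; y to the left; z square to the surface. Low edge at x = -125 mm, its surface 16 mm above the worktop. Two lanes: centred on y = +52 mm (left, empty) and y = -52 mm (taken).
- lane_foot (a point): point on the deck's surface in the middle of the open low end of the empty lane, at (-65, +52, 0) mm in the deck's frame: a good place for the tin's underside centre when it is set down, the tin's length along the deck's x. Here the deck has no guides, so there is room for fingers beside the tin.
- guide_mouth (a point): point on the deck midway between the lower ends of the empty lane's two steel wire guides, at (-12, +52, 0) mm in the deck's frame. The guides are 6 mm thick and 17 mm high; they leave 74 mm between them from deck x = +18 mm up to the stop and flare out 11 mm each side below that, as a lead-in. The other lane has the same.
- shelf_edge (a point): middle of the lower edge of the wire shelf over the empty lane, on its underside, at (+58, +52, +61) mm in the deck's frame. The shelf spans both lanes from there to the stop; its top is 70 mm above the deck; its hoop posts stand at deck y = +110 and -110 mm, x = 64 and 110 mm.
- lane_stop (a point): point on the deck's surface at the foot of the back stop's face, in the middle of the empty lane, at (+115, +52, 0) mm in the deck's frame. The stop stands 34 mm above the deck. A tin pushed home has its centre at deck x = +65 mm and its near end at x = +15 mm, 43 mm short of the shelf's edge.
- bean_tin: upright round food tin, 75 mm across, 58 mm high, standing loose on the left of the worktop or in the place nearer the middle; to be left alone. Origin: centre of its underside.
- paprika_jar: upright spice jar, 41 mm across, 105 mm high, standing loose behind the work near the toaster; to be left alone. Origin: centre of its underside.
Mind the look-alikes: they are no part of the job. What is shaped like the fish_tin but orange is not meant.

How it is judged (in metres and radians):
On the way:
1. the fish tin lies flat on the open low end of the empty lane, lengthways, let go (x of fish_tin in the frame of deck between -0.11 and -0.02 m and y of fish_tin in the frame of deck between 0.022 and 0.082 m and z of fish_tin in the frame of deck between -0.004 and 0.006 m and angle between the z axis of fish_tin and the z axis of deck, either way round below 0.08 rad and angle between the y axis of fish_tin and the x axis of deck, either way round below 0.4 rad and contact force between the fingers and fish_tin below 0.1 N), for 0.2 s.
At the end, for the whole second after the job is handed in: the fish tin lies flat on the deck in the left lane, between the guides, square to the stop within 0.1 rad, its end against the back stop (gap under 5 mm), released and at rest (x of fish_tin in the frame of deck between 0.06 and 0.07 m and y of fish_tin in the frame of deck between 0.038 and 0.066 m and z of fish_tin in the frame of deck between -0.004 and 0.005 m and angle between the z axis of fish_tin and the z axis of deck, either way round below 0.08 rad and angle between the y axis of fish_tin and the x axis of deck, either way round below 0.1 rad and linear speed of fish_tin below 0.01 m/s); the robot touches nothing.
It fails at once if the stored tin is shifted by more than 8 mm (distance of stored_tin from where it was at the start of the episode above 0.008 m).
It fails at once if the bean tin is shifted by more than 25 mm (distance of bean_tin from where it was at the start of the episode above 0.025 m).
It fails at once if the spice jar is shifted by more than 25 mm (distance of paprika_jar from where it was at the start of the episode above 0.025 m).
It also fails if it takes over 54 s, if anything falls off the work surface, if the arm or the gripper's body presses on something with over 40 N, if the wrist force passes 120 N, or if a joint passes its speed limit or range.

ROBOT

A 6-joint arm with a two-finger parallel gripper is mounted at the origin on a cart in front of the work surface, level with it; the furniture and walls round the work are solid. World frame = base frame: x ahead of the robot, y to its left, z up, the work surface at z = 0. Lengths are in mm, angles in degrees, forces in N, time in s.
With the tool pointing down it reaches from about 350 to 850 mm from the base axis. Payload 8.1 kg.
Tool frame: the origin (TCP) lies between the finger pads; the fingertips stand 17 mm ahead of it and the grasp point (between the pads) lies 2 mm behind it; z points along the fingers, y is the line along which they close (so a half turn about z gives the same grasp; the last joint's range is limited). The gripper opens to 85 mm and grips with 20 to 120 N. Pads are 22 mm wide; open, the fingers measure 114 mm over their backs; the gripper's body (76 mm by 85 mm) begins 54 mm behind the grasp point. The pads swing forward as they close: fully open they stand 13 mm farther back than shut.
Start: joints at [-79.378, 7.471, 85.268, -0, 87.261, -4.893], TCP at [160.522, -578.133, 248.292] pointing down, gripper open.
Joint ranges: [-169.43, 169.43], [-51.17, 129.36], [1.28, 143.12], [-76.62, 256.62], [0, 156.53], [-152.29, 152.29]. Speed limits (degrees/s): [136.94, 136.94, 159.86, 180, 180, 180].

INTERFACE

Orientations are given as [roll, pitch, yaw] about the fixed x, y, z axes, in that order (R = Rz(yaw) Ry(pitch) Rx(roll)).
In Python, from bench import sense, snapshot, hand_in, trace, place_of gives the robot as it stands.
- The arm moves only by the shell command python3 -m handwheel 'ROWS' [FORCE]. ROWS is JSON, a list of rows, each a list of 7 numbers: the opening, from -1 (shut) to 1 (fully open), then the shift along the tool's x, y, z in cm, then the turn, a rotation vector about the tool's x, y, z in rad. A call has 1 to 12 rows; each row shifts and turns the commanded pose from where the row before left it, along the tool's axes as they then stand; what a row does not reach is not made up. A row lasts 1/12 s, in which the tool goes at most 41.7 mm and 7.16 degrees, less where a joint would pass 70% of its speed; a pose out of reach is approached as far as the arm can. A call with a gripper value outside its range is refused whole. The fingers move at their own pace and stop on an object; FORCE is the grip in N (left out, the last holds). Time passes only in rows, so rows that do not move let the fingers close. It gives the time, the measured TCP pose, the force, the opening and the grip force at its end, in the units of the state.
- sense(): the state, without advancing time (a new reading comes with each control period).
- snapshot(name): name is "scene" or "top" or "wrist"; returns a dict with "image" (384x512x3 uint8, red, green, blue), "intrinsics" (3x3 intrinsics, pixels), "k1" (the pictures are not rectified: a ray, as slopes to the right and down, at radius r is drawn at 1 + k1 r^2 times it, then the intrinsics apply), "R" (3x3) and "t" (3): a world point X has camera coordinates R X + t. Camera axes: x right, y down, z forward; pixel columns grow to the right and rows downward; lengths in mm; the calibration is good to about 2 mm. A picture is of the moment at which its call begins. There is no depth.
- hand_in(): hands the job in; it is judged then, once.
Trained networks look in a picture, given as the dict that the camera call returned (one of the last four; its "shot" number tells which), for a name from the list of things; names that differ only in an ending like _2 or _b are one class to them, and where a whole thing is asked for, a point or a joint stands for the part that bears it (a point fixed in the world has none). Each returns a list of dicts, best first, with "conf" (0 to 1); they miss things now and then, are a little off and sometimes report something else, mostly with a low value. They report only what shows in the picture. A call takes as long as a camera call. They do not tell look-alikes from the thing itself.
- trace(picture, query): "pixels" (384x512 bool, what is visible of it).
- place_of(picture, query): "location" ([x, y, z] in mm, in world coordinates, good to about 4 mm: a listed point, or the origin of a listed thing).
The state is a dict: "time": time; "joint_pos": joint angles; "qd": joint speeds; "joint_efforts": joint torques, N m; "tool_pos": TCP position; "tcp_rot": TCP orientation; "ft_force": force on the tool from outside, world axes, zero at the start; "wrist_torque": the same for the moment, N m; "finger_gap": finger opening in mm; "grip_force": force on a finger pad.
Only numpy, scipy, OpenCV 4.12 (cv2) and the standard library are available. Lean on these libraries where they do the work, as an engineer would, in place of code of your own. Each camera call takes 0.05 s, during which the arm holds its last target. There are 200 camera calls.

## Working session

There is one attempt and no reset: what is moved stays moved. The work goes in short steps, Python scripts to look and compute and a shell command to move; the robot and the scene stay as the last step left them, time stands still between calls to the robot, and variables do not carry over. Pictures are saved under pics/ and viewed, at most 10 in all, crops included, and the job is handed in when it is done.

```bash
ls; mkdir -p pics; cat > h.py <<'E'
import numpy as np, cv2
from bench import sense, snapshot, trace, place_of
def save(p,n): cv2.imwrite('pics/'+n,p['image'][:,:,::-1])
def proj(p,X):
    c=np.array(p['R'])@np.array(X,float)+np.array(p['t']); s=c[:2]/c[2]; s=s*(1+p['k1']*(s@s)); K=np.array(p['intrinsics'])
    return K[:2,:2]@s+K[:2,2]
def back(p,uv,z):
    K=np.array(p['intrinsics']); d=(np.array(uv)-K[:2,2])/np.array([K[0,0],K[1,1]]); s=d.copy()
    for _ in range(20): s=d/(1+p['k1']*(s@s))
    R=np.array(p['R']); t=np.array(p['t']); o=-R.T@t; r=R.T@np.array([s[0],s[1],1]); return o+r*(z-o[2])/r[2]
E
python3 - <<'E'
from h import *
ims=[]
for n in ('scene','top'):
    p=snapshot(n); save(p,n+'0.png'); ims.append(p['image'])
    for q in 'fish_tin stored_tin deck lane_foot guide_mouth shelf_edge lane_stop bean_tin paprika_jar'.split():
        for d in place_of(p,q)[:3]: print(n,q,np.round(d['location']),round(d['conf'],2),proj(p,d['location']).round())
cv2.imwrite('pics/both.png',cv2.resize(np.hstack(ims)[:,:,::-1],(800,300),interpolation=cv2.INTER_AREA))
print(sense())
E
```

```text
pics
scene fish_tin [352. -34.  -3.] 0.79 [298. 262.]
scene fish_tin [453. 142.   1.] 0.56 [227. 245.]
scene stored_tin [ 665. -182.   48.] 0.96 [312. 151.]
scene deck [ 589. -138.   40.] 0.64 [306. 175.]
scene lane_foot [ 517. -105.   30.] 0.95 [304. 200.]
scene guide_mouth [568. -94.  35.] 0.83 [295. 185.]
scene shelf_edge [624. -80. 107.] 0.96 [286. 158.]
scene lane_stop [688. -68.  58.] 0.64 [275. 151.]
scene bean_tin [462. 342.  -3.] 0.95 [158. 260.]
scene paprika_jar [635.  57.  -2.] 0.57 [240. 185.]
scene paprika_jar [686. -70.  57.] 0.37 [276. 152.]
top fish_tin [345. -30.   4.] 0.98 [275. 269.]
top fish_tin [448. 137.   1.] 0.92 [221. 232.]
top stored_tin [ 664. -180.   52.] 0.61 [330. 165.]
top deck [ 587. -141.   36.] 0.64 [316. 190.]
top lane_foot [ 514. -104.   28.] 0.7 [302. 214.]
top guide_mouth [569. -96.  36.] 0.81 [300. 195.]
top shelf_edge [626. -80. 106.] 0.7 [299. 170.]
top lane_stop [688. -71.  56.] 0.64 [295. 155.]
top lane_stop [450. 140.   2.] 0.48 [220. 231.]
top lane_stop [ 589. -141.   40.] 0.38 [316. 189.]
top bean_tin [468. 343.   4.] 0.65 [155. 221.]
top bean_tin [690. -71.  58.] 0.39 [295. 154.]
top paprika_jar [632.  60.  -5.] 0.83 [251. 175.]
{'time': 1.0, 'joint_pos': array([-7.93757074e+01,  7.46680671e+00,  8.52682524e+01,  1.03087659e-03,
        8.72612942e+01, -4.89410915e+00]), 'qd': array([-0.02729227,  0.06676192,  0.00910871,  0.04958778, -0.16013781,
       -0.02734567]), 'joint_efforts': array([ 1.18686494e-03, -5.69322217e+01, -5.00873494e+01, -2.03301165e-04,
        1.07386106e-03,  4.04323964e-05]), 'tool_pos': array([ 160.54691002, -578.12851328,  248.333366  ]), 'tcp_rot': array([ 1.79996279e+02, -7.14836594e-04,  1.55183526e+01]), 'ft_force': array([-0.09562787, -0.32528977, -0.51361505]), 'wrist_torque': array([-0.02531209,  0.04881254,  0.05296136]), 'grip_force': 0.0, 'finger_gap': 84.80850355813561}
```

View pics/both.png

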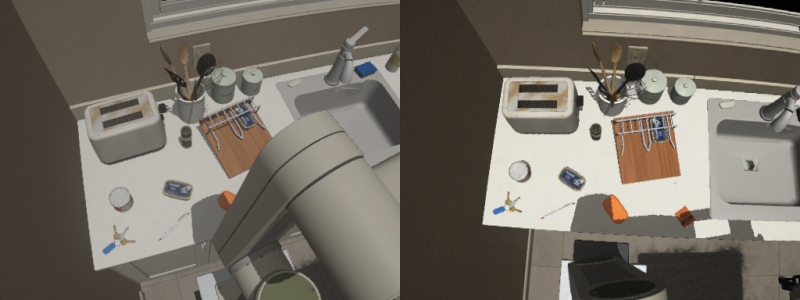

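```bash
python3 - <<'E'
from h import *
p=snapshot('top')
cv2.imwrite('pics/crop.png',cv2.resize(p['image'][130:300,130:370,::-1],(792,561),interpolation=cv2.INTER_CUBIC))
for d in trace(p,'fish_tin'):
    m=d['pixels']; ys,xs=np.nonzero(m)
    c=[c for c in cv2.findContours(m.astype('uint8'),0,1)[0]]; c=max(c,key=len)[:,0,:]
    W=np.array([back(p,x,27)[:2] for x in c]).astype('float32')
    print(round(d['conf'],2),xs.mean(),ys.mean(),p['image'][m].mean(0).round(),cv2.minAreaRect(W))
E
```

```text
0.64 275.63870094722597 268.45872801082544 [185. 108.  58.] ((347.1717529296875, -31.429569244384766), (103.89643096923828, 64.64694213867188), 40.03535461425781)
0.62 219.44521497919555 229.31900138696255 [112. 112. 112.] ((451.7497253417969, 141.0634002685547), (107.80789947509766, 63.64523696899414), 59.08119583129883)
```

View crop.

View pics/crop.png

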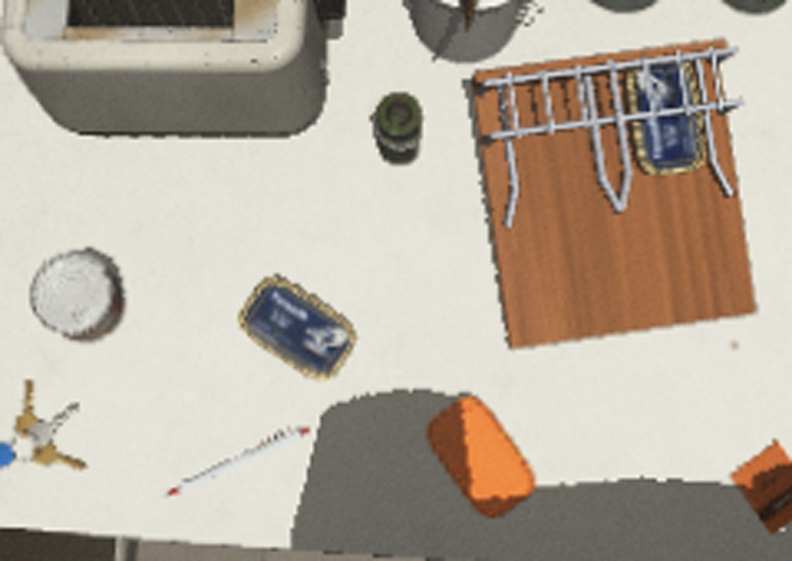

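```bash
python3 - <<'E'
from h import *
from scipy.optimize import least_squares
# deck pose: fit yaw, x, y with points averaged over the two views
a=np.radians(10)
pts={'lane_foot':(-65,52,0),'guide_mouth':(-12,52,0),'shelf_edge':(58,52,61),'lane_stop':(115,52,0),'deck':(0,0,0),'stored_tin':(65,-52,0)}
obs={k:[] for k in pts}
for n in ('scene','top'):
    p=snapshot(n)
    for k in pts:
        d=place_of(p,k)
        if d: obs[k].append(d[0]['location'])
def T(v):
    c,s=np.cos(v[2]),np.sin(v[2]); Rz=np.array([[c,-s,0],[s,c,0],[0,0,1]]); Ry=np.array([[np.cos(a),0,-np.sin(a)],[0,1,0],[np.sin(a),0,np.cos(a)]])
    return Rz@Ry,np.array([v[0],v[1],38])
f=lambda v:np.concatenate([T(v)[0]@np.array(pts[k],float)+T(v)[1]-o for k in pts for o in obs[k]])
r=least_squares(f,[590,-140,0.2],loss='soft_l1',f_scale=4)
print(r.x,np.degrees(r.x[2]));print(f(r.x).reshape(-1,3).round(1))
R,t=T(r.x)
for k in pts: print(k,(R@np.array(pts[k],float)+t).round(1))
for sx in(-125,125):
  for sy in(-116,116): print(proj(p,R@np.array([sx,sy,0.])+t).round())
for n in('scene','top'):
    p=snapshot(n)
    for d in trace(p,'fish_tin')[:3]:
        m=d['pixels'];c=max(cv2.findContours(m.astype('uint8'),0,1)[0],key=len)[:,0,:]
        print(n,d['conf'],cv2.minAreaRect(np.array([back(p,x,27)[:2] for x in c]).astype('float32')))
    print([ (x['location'],x['conf']) for x in place_of(p,'fish_tin')])
E
```

```text
[ 5.89114961e+02 -1.41921825e+02  1.99694973e-01] 11.441679135110894
[[ 1.8  2.3 -3.4]
 [-2.  -3.4 -0.6]
 [-2.8  0.8  2.2]
 [-1.7  3.  -3.5]
 [ 0.  -0.6  2.1]
 [ 2.5 -3.2 -0.6]
 [ 1.   1.6 -2.5]
 [-0.2  0.   3.8]
 [ 1.3 -1.   0.1]
 [ 2.2 -0.8  2.9]
 [-2.8 -0.3  2.6]
 [ 0.3  1.1  1.2]]
lane_foot [ 516.1 -103.7   26.7]
guide_mouth [567.2 -93.3  35.9]
shelf_edge [624.4 -81.7 108.1]
lane_stop [689.8 -68.5  58. ]
deck [ 589.1 -141.9   38. ]
stored_tin [ 662.2 -180.2   49.3]
[359. 225.]
[284. 236.]
[347. 144.]
[272. 154.]
scene 0.65 ((449.8839416503906, 142.71914672851562), (105.126708984375, 68.5976791381836), 59.553672790527344)
scene 0.59 ((366.8760681152344, -8.3006591796875), (48.21140670776367, 65.77982330322266), 44.275230407714844)
scene 0.32 ((687.4827880859375, -194.35153198242188), (117.87992858886719, 73.52212524414062), 12.142921447753906)
[([568.9, -96.3, 32.1], 0.53)]
top 0.59 ((348.2628479003906, -32.95341873168945), (101.05851745605469, 63.036922454833984), 37.28308868408203)
[([453.3, 141.9, 1.5], 0.66), ([346.1, -29.6, 2.0], 0.66)]
```

Candidates in the top picture are:
- the blue-gold tin on the worktop at (220,229)
- the orange oblong at (276,268), a look-alike
- the blue tin in the rack at about (332,166), which is the stored one

The close crop confirms the choice is the blue-gold tin at (220,229). It sits at about world (451,141), with its long axis at about 59°.

```bash
python3 -m handwheel '[[1,3.2,-2.4,0,0,0,0],[1,3.2,-2.4,0,0,0,0],[1,3.2,-2.4,0,0,0,0],[1,3.2,-2.4,0,0,0,0],[1,3.2,-2.4,0,0,0,0],[1,3.2,-2.4,0,0,0,0],[1,3.2,-2.4,0,0,0,0],[1,3.2,-2.4,0,0,0,0],[1,3.2,-2.4,0,0,0,0],[1,3.2,-2.4,0,0,0,0],[1,3.2,-2.4,0,0,0,0],[1,3.2,-2.4,0,0,0,0]]' 50
python3 -m handwheel '[[1,0.9,-3.3,0,0,0,0],[1,0.9,-3.3,0,0,0,0],[1,0.9,-3.3,0,0,0,0],[1,0.9,-3.3,0,0,0,0],[1,0.9,-3.3,0,0,0,0],[1,0.9,-3.3,0,0,0,0],[1,0.9,-3.3,0,0,0,0],[1,0.9,-3.3,0,0,0,0],[1,0.9,-3.3,0,0,0,0],[1,0.9,-3.3,0,0,0,0]]'
python3 -m handwheel '[[1,0,0,0,0,0,-0.11],[1,0,0,0,0,0,-0.11],[1,0,0,0,0,0,-0.11],[1,0,0,0,0,0,-0.11],[1,0,0,0,0,0,-0.11],[1,0,0,0,0,0,-0.11],[1,0,0,0,0,0,-0.11],[1,0,0,0,0,0,0]]'
cat > tin.py <<'E'
from h import *
p=snapshot('wrist'); save(p,'wrist1.png'); s=sense(); print(s['tool_pos'],s['tcp_rot'])
for d in trace(p,'fish_tin')[:2]:
    m=d['pixels'];c=max(cv2.findContours(m.astype('uint8'),0,1)[0],key=len)[:,0,:]
    print(d['conf'],m.sum(),c.min(0),c.max(0),cv2.minAreaRect(np.array([back(p,x,27)[:2] for x in c]).astype('float32')))
print([ (x['location'],x['conf']) for x in place_of(p,'fish_tin')])
E
python3 tin.py
```

```text
time: 3.1
tool_pos: [454.4, -196.1, 248.7]
tcp_rot: [180.0, -0.0, 15.5]
ft_force: [0.9, -1.0, 0.4]
finger_gap: 85.4
grip_force: 0.0
time: 3.93
tool_pos: [451.7, 145.9, 248.6]
tcp_rot: [180.0, -0.0, 15.5]
ft_force: [1.3, -1.8, 0.6]
finger_gap: 85.4
grip_force: 0.0
time: 4.6
tool_pos: [451.9, 144.2, 248.4]
tcp_rot: [180.0, -0.0, 59.9]
ft_force: [0.6, 0.1, -0.7]
finger_gap: 85.2
grip_force: 0.0
[451.94763906 144.15315764 248.40527896] [ 1.79991463e+02 -7.60202851e-03  5.95369935e+01]
0.75 3732 [217 273] [283 353] ((350.48876953125, -26.081787109375), (118.07147979736328, 64.55609893798828), 40.50864791870117)
0.59 5359 [223 113] [282 209] ((450.7621154785156, 140.98060607910156), (105.20683288574219, 62.84925079345703), 60.15080642700195)
[([449.1, 143.5, 1.2], 0.96), ([347.3, -34.4, -2.2], 0.7)]
```

```bash
python3 -m handwheel '[[1,-0.3,0.05,3.5,0,0,0],[1,0,0,3.5,0,0,0],[1,0,0,3.5,0,0,0],[1,0,0,3.5,0,0,0],[1,0,0,3,0,0,0],[1,0,0,2,0,0,0],[1,0,0,1.5,0,0,0],[1,0,0,1.2,0,0,0],[1,0,0,0.9,0,0,0],[1,0,0,0,0,0,0],[1,0,0,0,0,0,0]]'
python3 -m handwheel '[[-1,0,0,0,0,0,0],[-1,0,0,0,0,0,0],[-1,0,0,0,0,0,0],[-1,0,0,0,0,0,0],[-1,0,0,0,0,0,0],[-1,0,0,0,0,0,0],[-1,0,0,0,0,0,0],[-1,0,0,0,0,0,0]]' 50
```

```text
time: 5.67
tool_pos: [450.7, 141.3, 22.3]
tcp_rot: [-180.0, 0.0, 59.6]
ft_force: [0.6, -0.3, 0.4]
finger_gap: 85.4
grip_force: 0.0
time: 6.33
tool_pos: [451.8, 141.5, 23.9]
tcp_rot: [179.9, -0.1, 59.6]
ft_force: [-3.1, -0.7, 8.1]
finger_gap: 58.5
grip_force: 52.5
```

```bash
python3 -m handwheel '[[-1,0,0,-1.5,0,0,0],[-1,0,0,-3,0,0,0],[-1,0,0,-3.5,0,0,0],[-1,0,0,-2,0,0,0],[-1,0,0,0,0,0,0.12],[-1,0,0,0,0,0,0.12],[-1,0,0,0,0,0,0.12],[-1,0,0,0,0,0,0.12],[-1,0,0,0,0,0,0.12],[-1,0,0,0,0,0,0.12],[-1,0,0,0,0,0,0.12],[-1,0,0,0,0,0,0]]'
python3 -m handwheel '[[-1,0.2,3.5,0,0,0,0],[-1,0.2,3.5,0,0,0,0],[-1,0.2,3.5,0,0,0,0],[-1,0.2,3.5,0,0,0,0],[-1,0.2,3.5,0,0,0,0],[-1,0.2,3.5,0,0,0,0],[-1,0,2,0,0,0,0],[-1,0,0,0,0,0.0875,0],[-1,0,0,0,0,0.0875,0],[-1,0,0,0,0,0,0],[-1,0,0,0,0,0,0]]'
cat > goal.py <<'E'
import sys
from h import *
from scipy.spatial.transform import Rotation as Ro
def deck():
    c=np.radians(11.44);a=np.radians(10)
    R=Ro.from_euler('z',c).as_matrix()@Ro.from_euler('y',-a).as_matrix()
    return R,np.array([589.1,-141.9,38.])
if __name__=='__main__':
    s=sense(); R,t=deck(); g=R@np.array([float(v) for v in sys.argv[1:4]])+t
    Rt=Ro.from_euler('xyz',s['tcp_rot'],degrees=True)
    Rg=Ro.from_matrix(R@np.diag([1,-1,-1]))
    print('deckpos',(R.T@(s['tool_pos']-t)).round(1),'shift cm tool',(Rt.inv().apply(g-s['tool_pos'])/10).round(2),'turn',(Rt.inv()*Rg).as_rotvec().round(4),'F',s['ft_force'].round(1),'gap',s['finger_gap'])
E
python3 goal.py -65 52 25
python3 - <<'E'
from h import *
p=snapshot('wrist'); save(p,'wrist2.png')
E
```

```text
time: 7.33
tool_pos: [451.1, 141.4, 122.9]
tcp_rot: [-180.0, -0.1, 11.2]
ft_force: [0.4, -0.2, -1.0]
finger_gap: 58.8
grip_force: 54.4
time: 8.25
tool_pos: [507.3, -82.0, 122.2]
tcp_rot: [180.0, -9.9, 11.6]
ft_force: [0.0, -0.2, -1.4]
finger_gap: 58.5
grip_force: 54.4
deckpos [-52.7  75.   94.8] shift cm tool [-1.23  2.29  6.98] turn [-0.0002  0.0017  0.0023] F [ 0.  -0.2 -1.4] gap 58.51465768330301
```

View pics/wrist2.png

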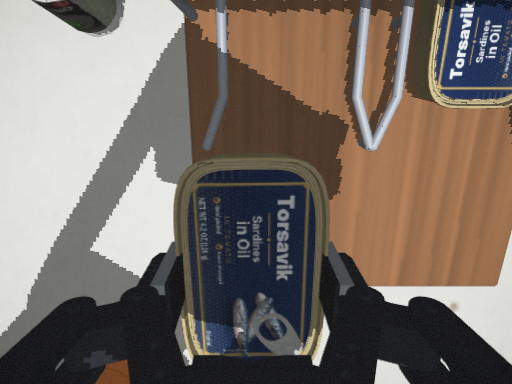

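The tin is held square at about (255,260). The empty lane's guide ends show at (208,148) and (370,148). Next I shift over the lane foot and lower.

```bash
python3 -m handwheel '[[-1,-0.6,1.1,1,0,0,0],[-1,-0.6,1.2,1,0,0,0],[-1,0,0,2,0,0,0],[-1,0,0,1.5,0,0,0],[-1,0,0,0.8,0,0,0],[-1,0,0,0.4,0,0,0],[-1,0,0,0,0,0,0],[-1,0,0,0,0,0,0]]'
python3 goal.py -65 52 23.5
python3 - <<'E'
from h import *
from goal import deck
R,t=deck()
p=snapshot('wrist')
for q in('guide_mouth','lane_stop','shelf_edge','stored_tin','lane_foot'):
    for d in place_of(p,q)[:1]: print(q,d['conf'],(R.T@(np.array(d['location'])-t)).round(1))
E
```

```text
time: 8.97
tool_pos: [513.7, -104.1, 55.0]
tcp_rot: [180.0, -10.0, 11.6]
ft_force: [0.4, 0.8, -1.5]
finger_gap: 58.5
grip_force: 54.4
deckpos [-62.5  52.   28.3] shift cm tool [-0.25  0.    0.48] turn [ 0.0001 -0.0007  0.0024] F [ 0.4  0.8 -1.5] gap 58.498079168089646
guide_mouth 0.95 [-12.1  51.3   1.1]
```

Position agrees with guide_mouth (within 1 mm). Lowering gently.

```bash
python3 -m handwheel '[[-1,0,0,0.2,0,0,0],[-1,0,0,0.1,0,0,0],[-1,0,0,0,0,0,0]]'
python3 -m handwheel '[[-1,0,0,0.1,0,0,0],[-1,0,0,0,0,0,0]]'
python3 goal.py -65 52 23.5
```

```text
time: 9.52
tool_pos: [513.2, -104.1, 51.0]
tcp_rot: [-180.0, -10.0, 11.5]
ft_force: [-0.1, -0.3, -1.1]
finger_gap: 58.7
grip_force: 54.5
time: 9.68
tool_pos: [513.5, -104.1, 50.6]
tcp_rot: [-180.0, -10.0, 11.5]
ft_force: [-4.2, 1.5, 5.2]
finger_gap: 58.5
grip_force: 55.0
deckpos [-63.5  52.   24. ] shift cm tool [-0.15  0.    0.05] turn [-0.0004  0.0001  0.0012] F [-4.2  1.5  5.2] gap 58.497780364296176
```

```bash
python3 -m handwheel '[[-1,0,0,0.05,0,0,0],[1,0,0,0,0,0,0],[1,0,0,0,0,0,0],[1,0,0,0,0,0,0],[1,0,0,0,0,0,0],[1,0,0,0,0,0,0],[1,0,0,0,0,0,0],[1,0,0,0,0,0,0],[1,0,0,0,0,0,0]]'
python3 -m handwheel '[[1,0,0,-1.5,0,0,0],[1,0,0,-3,0,0,0],[1,0,0,-3.5,0,0,0],[1,-3,0,-2,0,0,0],[1,-3,0,0,0,0,0],[1,0,0,0,0,0,0],[1,0,0,0,0,0,0]]'
cat > tin2.py <<'E'
import sys
from h import *
from goal import deck
R,t=deck()
for cam in ('wrist','top'):
    p=snapshot(cam); save(p,sys.argv[1]+cam+'.png')
    for d in place_of(p,'fish_tin')[:3]: print(cam,d['conf'],(R.T@(np.array(d['location'])-t)).round(1))
    for d in trace(p,'fish_tin')[:3]:
        m=d['pixels'];c=max(cv2.findContours(m.astype('uint8'),0,1)[0],key=len)[:,0,:]
        n=R[:,2]; W=[]
        for x in c:
            a,b=back(p,x,0),back(p,x,100); l=((t+27*n-a)@n)/((b-a)@n); W.append((R.T@(a+l*(b-a)-t))[:2])
        print(cam,d['conf'],cv2.minAreaRect(np.array(W).astype('float32')))
E
python3 tin2.py rel; python3 goal.py -145 52 100
```

```text
time: 10.43
tool_pos: [513.7, -104.1, 49.8]
tcp_rot: [180.0, -10.0, 11.5]
ft_force: [-0.2, -0.1, 0.1]
finger_gap: 85.3
grip_force: 0.0
time: 11.02
tool_pos: [437.8, -119.6, 137.7]
tcp_rot: [180.0, -10.0, 11.4]
ft_force: [1.3, -0.3, -0.2]
finger_gap: 85.7
grip_force: 0.0
wrist 0.68 [-63.7  51.9  -0.2]
wrist 0.92 ((-63.996280670166016, 52.10472106933594), (104.29170227050781, 62.976783752441406), 0.4606586694717407)
wrist 0.63 ((-177.4127197265625, 173.4722137451172), (33.34121322631836, 77.75100708007812), 43.9161376953125)
top 0.63 [-219.   155.2    3.6]
top 0.9 ((-63.26887512207031, 50.65399932861328), (102.76801300048828, 62.8404655456543), 1.377426028251648)
top 0.88 ((-210.63356018066406, 158.2446746826172), (98.12474060058594, 62.33451843261719), 29.090320587158203)
deckpos [-122.8   51.9  123. ] shift cm tool [-2.22 -0.01  2.3 ] turn [-0.0005 -0.0003  0.0016] F [ 0.4 -0.6  0.3] gap 85.2978051790165
```

View pics/relwrist.png

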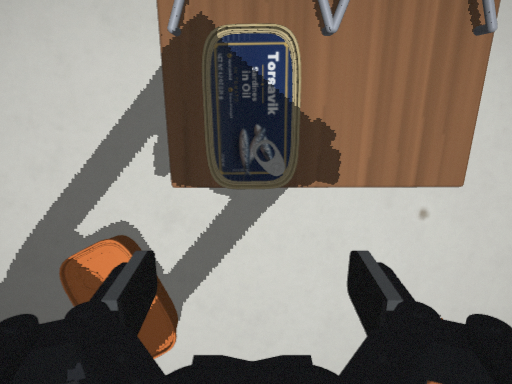

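The tin is flat and released in the lane foot at (252,105), square and centred between the guide ends at (176,20) and (330,20). Next I go behind it with the fingers nearly shut.

```bash
python3 -m handwheel '[[-0.7,-1.5,0,0,0,0,0],[-0.7,-1.2,0,0,0,0,0],[-0.7,0,0,0,0,0,0],[-0.7,0,0,0,0,0,0],[-0.7,0,0,2.5,0,0,0],[-0.7,0,0,2.5,0,0,0],[-0.7,0,0,2.5,0,0,0],[-0.7,0,0,1.3,0,0,0],[-0.7,0,0,0.6,0,0,0],[-0.7,0,0,0,0,0,0]]'
python3 goal.py -135 52 26
```

```text
time: 12.15
tool_pos: [428.3, -120.7, 39.2]
tcp_rot: [-179.9, -9.9, 11.5]
ft_force: [-0.0, -0.0, 1.0]
finger_gap: 12.8
grip_force: 0.0
deckpos [-150.8   52.7   27.8] shift cm tool [1.58 0.07 0.18] turn [-0.0021  0.0016  0.0013] F [-0. -0.  1.] gap 12.807583701978771
```

```bash
python3 -m handwheel '[[-0.7,0.6,0,0.2,0,0,0],[-0.7,0.6,0,0.1,0,0,0],[-0.7,0.6,0,0,0,0,0],[-0.7,0.6,0,0,0,0,0],[-0.7,0.6,0,0,0,0,0],[-0.7,0.6,0,0,0,0,0],[-0.7,0.6,0,0,0,0,0],[-0.7,0.6,0,0,0,0,0],[-0.7,0.6,0,0,0,0,0],[-0.7,0.6,0,0,0,0,0]]'
python3 tin2.py push; python3 goal.py 0 52 25
```

```text
time: 12.98
tool_pos: [487.6, -109.4, 48.1]
tcp_rot: [-180.0, -10.0, 11.5]
ft_force: [-3.1, -0.6, 2.0]
finger_gap: 12.9
grip_force: 1.4
wrist 0.8 [-25.7  52.3  -0.4]
wrist 0.61 ((-33.54922866821289, 52.22722625732422), (96.57660675048828, 63.438228607177734), 0.007715004030615091)
top 0.96 [-29.1  51.2   0.6]
top 0.52 [-218.6  160.1    2.2]
top 0.89 ((-194.76036071777344, 167.04212951660156), (60.71591567993164, 58.750083923339844), 28.924510955810547)
top 0.88 ((-24.90120506286621, 53.909584045410156), (59.41505813598633, 97.24122619628906), 82.17391967773438)
deckpos [-90.5  52.1  26. ] shift cm tool [9.05 0.02 0.11] turn [-0.0003 -0.0004  0.0011] F [-0.7 -0.1 -0.2] gap 12.655117790957082
```

View pics/pushwrist.png

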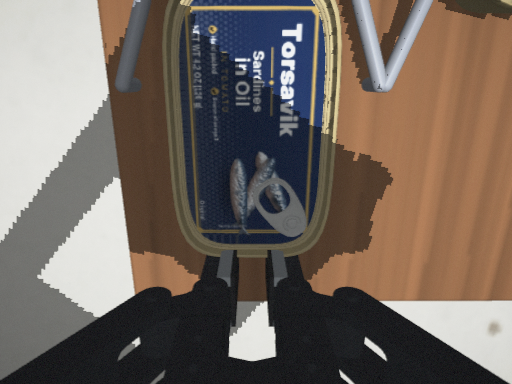

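The tin is square, pushed by both fingertips at (225,258) and (278,258), and entering the guides at (128,85) and (382,88). Continuing up the slope.

```bash
python3 -m handwheel '[[-0.7,0.5,0,0,0,0,0],[-0.7,0.7,0,0,0,0,0],[-0.7,0.7,0,0,0,0,0],[-0.7,0.7,0,0,0,0,0],[-0.7,0.7,0,0,0,0,0],[-0.7,0.7,0,0,0,0,0],[-0.7,0.7,0,0,0,0,0],[-0.7,0.7,0,0,0,0,0],[-0.7,0.7,0,0,0,0,0],[-0.7,0.7,0,0,0,0,0],[-0.7,0.5,0,0,0,0,0],[-0.7,0,0,0,0,0,0]]'
python3 goal.py 0 52 25;python3 tin2.py push2
```

```text
time: 14.28
tool_pos: [558.9, -95.1, 61.3]
tcp_rot: [180.0, -10.1, 11.5]
ft_force: [0.2, 0.9, 0.2]
finger_gap: 12.5
grip_force: 0.0
deckpos [-16.   51.9  26.5] shift cm tool [ 1.6  -0.01  0.15] turn [ 0.0002 -0.0017  0.0015] F [0.2 0.9 0.2] gap 12.47967490987892
wrist 0.71 [55.2 54.3 54.9]
wrist 0.61 [47.2 52.7 -0.4]
wrist 0.72 ((26.923370361328125, 51.39897155761719), (67.37108612060547, 63.44684600830078), 0.06520716845989227)
top 0.6 [-217.7  158.2    2.1]
top 0.58 [45.2 50.   2.3]
top 0.67 ((84.16358947753906, 53.355079650878906), (26.878398895263672, 51.2354736328125), 2.079026460647583)
top 0.41 ((-181.9120635986328, 190.8815155029297), (9.134900093078613, 23.401161193847656), 55.58778381347656)
```

```bash
python3 -m handwheel '[[-0.7,0.4,0,0,0,0,0],[-0.7,0.4,0,0,0,0,0],[-0.7,0.3,0,0,0,0,0],[-0.7,0,0,0,0,0,0]]'; python3 goal.py 0 52 25
python3 -m handwheel '[[-0.7,0.2,0,0,0,0,0],[-0.7,0.1,0,0,0,0,0],[-0.7,0,0,0,0,0,0]]'; python3 goal.py 0 52 25
```

```text
time: 14.92
tool_pos: [568.9, -92.9, 63.0]
tcp_rot: [180.0, -10.1, 11.5]
ft_force: [0.3, -0.3, -0.0]
finger_gap: 12.8
grip_force: 0.0
deckpos [-5.6 52.  26.4] shift cm tool [ 0.56 -0.    0.14] turn [ 0.     -0.0011  0.0013] F [ 0.3 -0.3 -0. ] gap 12.818258921682169
time: 15.17
tool_pos: [571.2, -92.4, 63.2]
tcp_rot: [-180.0, -10.0, 11.5]
ft_force: [-0.3, 0.9, 0.1]
finger_gap: 12.8
grip_force: 0.3
deckpos [-3.2 52.1 26.2] shift cm tool [0.32 0.01 0.12] turn [-0.0002 -0.0005  0.0012] F [-0.3  0.9  0.1] gap 12.840180349109925
```

```bash
for i in 1; do python3 -m handwheel '[[-0.7,0.1,0,0,0,0,0],[-0.7,0.1,0,0,0,0,0],[-0.7,0,0,0,0,0,0]]'; done; python3 goal.py 0 52 25
python3 -m handwheel '[[-0.7,0.1,0,0,0,0,0],[-0.7,0.1,0,0,0,0,0],[-0.7,0,0,0,0,0,0]]'; python3 goal.py 0 52 25; python3 tin2.py push3
```

```text
time: 15.42
tool_pos: [573.2, -92.0, 63.6]
tcp_rot: [180.0, -10.0, 11.5]
ft_force: [-1.4, 0.1, -0.4]
finger_gap: 12.5
grip_force: 0.5
deckpos [-1.2 52.1 26.2] shift cm tool [0.12 0.01 0.12] turn [-0.0002 -0.0007  0.0011] F [-1.4  0.1 -0.4] gap 12.53804476480429
time: 15.67
tool_pos: [575.2, -91.6, 64.0]
tcp_rot: [180.0, -10.0, 11.5]
ft_force: [-0.1, 1.2, -0.7]
finger_gap: 12.8
grip_force: 0.4
deckpos [ 0.9 52.1 26.2] shift cm tool [-0.09  0.01  0.12] turn [-0.0001 -0.0008  0.0011] F [-0.1  1.2 -0.7] gap 12.811679489123296
wrist 0.95 [62.6 50.6 -0.5]
wrist 0.73 ((31.182212829589844, 51.406490325927734), (43.709285736083984, 63.47751998901367), 0.033857498317956924)
wrist 0.29 ((43.43922424316406, 20.185623168945312), (237.91275024414062, 146.03634643554688), 73.87627410888672)
top 0.62 [61.2 49.5  1.8]
top 0.7 ((89.74223327636719, 63.0350456237793), (32.75116729736328, 39.119346618652344), 81.85443115234375)
top 0.25 ((62.37102508544922, 105.60023498535156), (77.9994125366211, 183.4251251220703), 60.885765075683594)
```

View pics/push3wrist.png

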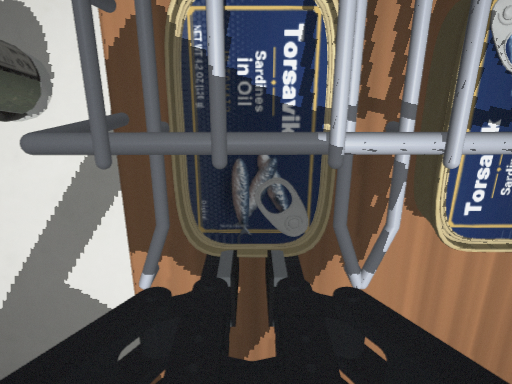

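The tin is between the guides, with its near end at row 255. The stored tin's near end is at row 248, so about 3 mm remains. I'll press on in 1 mm steps until the force shows.

```bash
python3 -m handwheel '[[-0.7,0.1,0,0,0,0,0],[-0.7,0.1,0,0,0,0,0],[-0.7,0,0,0,0,0,0]]' ; python3 goal.py 0 52 25
python3 -m handwheel '[[-0.7,0.1,0,0,0,0,0],[-0.7,0,0,0,0,0,0]]' ; python3 goal.py 0 52 25
```

```text
time: 16.22
tool_pos: [576.9, -91.2, 64.3]
tcp_rot: [-180.0, -10.0, 11.5]
ft_force: [-1.3, -0.7, 1.3]
finger_gap: 12.8
grip_force: 0.7
deckpos [ 2.7 52.1 26.2] shift cm tool [-0.27  0.01  0.12] turn [-0.0002 -0.0004  0.0011] F [-1.3 -0.7  1.3] gap 12.849857790877328
time: 16.38
tool_pos: [577.6, -91.0, 64.3]
tcp_rot: [-180.0, -10.0, 11.5]
ft_force: [-2.9, -0.2, 1.4]
finger_gap: 12.8
grip_force: 1.5
deckpos [ 3.4 52.1 26.1] shift cm tool [-0.34  0.01  0.11] turn [-0.0004  0.0002  0.0011] F [-2.9 -0.2  1.4] gap 12.835897142980267
```

```bash
python3 -m handwheel '[[-0.7,0.1,0,0,0,0,0],[-0.7,0,0,0,0,0,0]]' ; python3 goal.py 0 52 25
python3 -m handwheel '[[-0.7,0.1,0,0,0,0,0],[-0.7,0,0,0,0,0,0]]' ; python3 goal.py 0 52 25
```

```text
time: 16.55
tool_pos: [577.8, -91.0, 64.2]
tcp_rot: [-180.0, -9.9, 11.5]
ft_force: [-9.2, -1.0, 4.7]
finger_gap: 12.6
grip_force: 3.9
deckpos [ 3.6 52.1 26. ] shift cm tool [-0.36  0.01  0.1 ] turn [-0.0005  0.0019  0.0012] F [-9.2 -1.   4.7] gap 12.631900799985424
time: 16.72
tool_pos: [577.9, -91.0, 64.1]
tcp_rot: [-180.0, -9.8, 11.5]
ft_force: [-12.6, -2.4, 7.6]
finger_gap: 13.3
grip_force: 6.2
deckpos [ 3.7 52.1 25.9] shift cm tool [-0.37  0.01  0.09] turn [-0.0009  0.0037  0.0012] F [-12.6  -2.4   7.6] gap 13.348438491244195
```

The force has risen to 13 N and motion has stopped, so the tin is against the stop. I'll back off down the slope, rise and check.

```bash
python3 -m handwheel '[[-0.7,-0.5,0,0,0,0,0],[-0.7,-1.5,0,0,0,0,0],[-0.7,-3,0,0,0,0,0],[-0.7,-3,0,-1,0,0,0],[-0.7,-3,0,-3,0,0,0],[-0.7,0,0,-3,0,0,0],[-0.7,0,0,-2,0,0,0],[-0.7,0,0,0,0,0,0],[-0.7,0,0,0,0,0,0],[-0.7,0,0,0,0,0,0]]'; python3 goal.py 0 52 25; python3 tin2.py end
python3 - <<'E'
from h import *
from goal import deck
R,t=deck()
for cam in('wrist','top'):
    p=snapshot(cam)
    for q in('stored_tin','fish_tin'):
        for d in place_of(p,q)[:2]: print(cam,q,d['conf'],(R.T@(np.array(d['location'])-t)).round(1))
E
```

```text
time: 17.55
tool_pos: [459.0, -115.2, 133.6]
tcp_rot: [180.0, -10.1, 11.5]
ft_force: [-0.3, 1.3, 0.1]
finger_gap: 12.9
grip_force: 0.0
deckpos [-103.7   52.   115.4] shift cm tool [1.036e+01 1.000e-02 9.050e+00] turn [-0.     -0.001   0.0011] F [-0.3  1.3  0.1] gap 12.935458339555064
wrist 0.95 [-217.7  153.7   -4.7]
wrist 0.96 ((-177.0152587890625, 170.29452514648438), (34.2056884765625, 78.55424499511719), 34.69169616699219)
wrist 0.66 ((15.519464492797852, 51.570194244384766), (8.76840877532959, 53.24102783203125), 0.015567030757665634)
top 0.68 [-218.7  157.5    1.2]
top 0.59 [64.5 47.8  1.8]
top 0.88 ((-205.65870666503906, 160.38209533691406), (83.42298889160156, 58.9815559387207), 25.88155746459961)
top 0.75 ((60.951656341552734, 50.21200942993164), (62.745330810546875, 102.81684112548828), 89.838134765625)
wrist fish_tin 0.71 [-217.   151.2   -2.4]
top stored_tin 0.7 [ 67.4 -49.7  -1. ]
top fish_tin 0.85 [63.4 49.5  3. ]
top fish_tin 0.73 [-220.1  158.8    1.1]
```

View pics/endwrist.png

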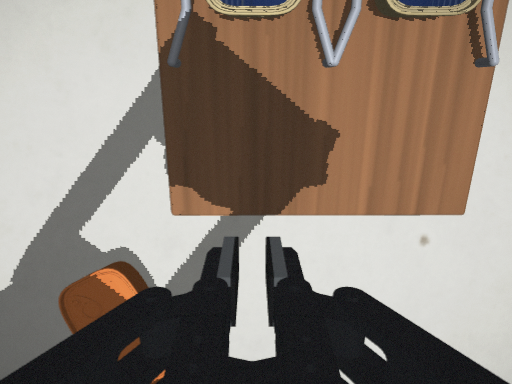

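Both tins' near ends line up at row 14, at columns 253 and 432, so the tin is home and square, and the robot is clear of everything.

```bash
python3 -c "from bench import hand_in; print(hand_in())"
```

```text
the job is handed in; nothing more can be done
None
```

The blue fish tin is in the left lane between the guides, pushed up until it met the back stop, and released. The last pictures show it square and level with the stored tin, and the job was handed in at about 18 s, with no verdict returned.

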